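# Wind the objective slide to its mark and clamp it

### The job

Turn the tilted handwheel of the small objective slide until the carriage's pointer lines up with the long mark on the scale. Then swing the carriage's clamp lever all the way over to its stop to lock it there, without shifting the carriage off the mark, and leave the things lying around undisturbed.

Things in the scene. Friction and masses are not known exactly. Their poses are not given: they have to be found in the camera images.
- slide_bed: Fixed grey bed of the slide, 100 x 255 mm, level on the worktop; origin at the centre of its underside. Bed x points away from the robot (yaw within 0.3 rad of world x), bed y along the bed from carriage to wheel, z up. All points of the slide have these axes, except lever_handle, whose axes turn with the lever. A tall mask aligner fills the worktop to its left: swing past it near the base.
- wheel_center (a point): Centre of the black handwheel, on its axis, half-way through its 24 mm thickness: eight lobes, 52 mm over the lobes, 49 mm over the gaps. Its outward axis is (-0.375, 0, 0.927) in bed axes: 22 degrees from vertical, leaning to the robot. Its underside stands 18 mm off a sloping 50 x 56 mm box face (30 mm collar, 5 mm high, between). 30 mm beside its rim is free. The point does not turn.
- handwheel (a joint): Angle of the handwheel, rad, 0 to 13.5. It grows when turned clockwise as seen looking onto its outer face; each radian moves the carriage 4.0 mm away from the wheel (along bed -y). It always starts short of the mark: 3.5 to 6 rad clockwise are needed. Turning takes 0.15 to 0.3 N m; it stays where it is left.
- pointer (a point): Steel pointer tip at the front (bed -x) edge of the aluminium carriage (78 x 80 mm plate, with a black objective 57 mm tall standing fixed on it). The point lies on the pointer's centre line, over the scale. Axes are those of the bed; the carriage travels along bed -y when it moves away from the wheel.
- mark (a point): The long black mark across the scale bar along the bed's front edge (1.2 mm wide, running across the whole 16 mm bar; the other ticks, 5 mm apart, are short). Axes are those of the bed. The pointer is at the mark when both have the same y in the bed's axes.
- lever_pivot (a point): Point on the vertical pivot axis of the clamp lever, at the height at which its upright handle is gripped. It rides with the carriage; its axes are those of the bed.
- lever_handle (a point): Middle of the grippable part of the clamp lever's upright black round handle (12 mm in diameter, top 13 mm above this point, free below it for 18 mm, then the arm), 42 mm from the pivot axis.
- clamp_lever (a joint): Angle of the clamp lever, rad. 0: open, the arm points to the bed's front (bed -x); it grows counter-clockwise seen from above, to 1.35 at the stop, the arm nearly along bed -y, away from the wheel: locked. About 2 N at the handle moves it; it stays where it is left. It starts at 0 to 0.25.
- tweezers_mid (a point): Bystander: thin steel wafer tweezers, 119 x 14 x 10 mm, lying flat; centre.
- tissue_pack_mid (a point): Bystander: flat pale pack, 62 x 90 x 16 mm; centre.
- timer_mid (a point): Bystander: small pale timer with three keys, 46 x 52 x 19 mm; centre.
- swab_pot_mid (a point): Bystander: clear pot with swabs, 34 mm wide, 92 mm tall over the swabs; centre.

How it is judged:
On the way, in this order (a step that is already met when the one before it is completed fails the run):
1. the carriage's pointer is at the long mark with the clamp lever still open (y of pointer in the frame of mark between -0.002 and 0.002 m and value of joint clamp_lever below 0.5 rad), for 0.3 s.
2. the clamp lever is swung over to its stop (value of joint clamp_lever above 1.2 rad), for 0.2 s.
At the end, for the whole second after the job is handed in: The pointer stands within 2 mm of the long mark along the scale, the clamp lever is within 0.15 rad of its locked stop, and the wheel is at rest (y of pointer in the frame of mark between -0.002 and 0.002 m and value of joint clamp_lever above 1.2 rad and velocity of joint handwheel between -0.05 and 0.05 rad/s); the robot touches nothing.
It fails at once if a bystander is shifted by more than 20 mm (distance of any of tweezers_mid, tissue_pack_mid, timer_mid, swab_pot_mid from where it was at the start of the episode above 0.02 m).
It also fails if it takes over 72 s, if anything falls off the work surface, if the arm or the gripper's body presses on something with over 40 N, if the wrist force passes 120 N, or if a joint passes its speed limit or range.

### The arm

A 6-joint arm with a two-finger parallel gripper is mounted at the origin on a cart in front of the work surface, level with it; the furniture and walls round the work are solid. World frame = base frame: x ahead of the robot, y to its left, z up, the work surface at z = 0. Lengths are in m, angles in rad, forces in N, time in s.
With the tool pointing down it reaches from about 0.3 to 0.875 m from the base axis. Payload 4.2 kg.
Tool frame: the origin (TCP) lies at the very end of the fingers, on their centre line; the grasp point (between the pads) lies 19 mm behind it (robot.hold_point_z is the distance from the TCP to the grasp point, in m); y points along the fingers, x is the direction in which the jaws open and shut, and the axes are right-handed (so a half turn about y gives the same grasp; the last joint's range is limited). The gripper opens to 85 mm and grips with 20 to 120 N. Pads are 22 mm wide; open, the fingers measure 114 mm over their backs; the gripper's body (76 mm by 85 mm) begins 54 mm behind the grasp point. The pads swing forward as they close: fully open they stand 13 mm farther back than shut.
Start: joints at [1.089, 0.32, 1.565, -0, 1.257, -0.02], TCP at [0.256, 0.515, 0.231] pointing down, gripper open.
Joint ranges: [-3.11, 3.11], [-0.84, 2.01], [0.21, 2.61], [-1.34, 4.49], [0.05, 2.63], [-2.56, 2.56]. Speed limits (rad/s): [2.57, 2.57, 3.14, 3.14, 3.14, 3.14].

### API

Orientations are given as a unit quaternion [x, y, z, w].
In Python, from workcell import sensors, snapshot, robot gives the robot as it stands.
- The arm moves only by the tool play_rows, never from a script. Its argument "steps" is a list of rows, each an object of numbers: "dx", "dy", "dz": the shift along the tool's x, y, z in m; "wx", "wy", "wz": the turn, a rotation vector about the tool's x, y, z in rad; "fingers": the closure, from 0 (fully open) to 1 (shut). In form: [{"dx": .., "dy": .., "dz": .., "wx": .., "wy": .., "wz": .., "fingers": ..}, ...]. A call has 1 to 20 rows; each row is the pose to reach, as a shift and turn from the pose commanded when the call began, along the tool's axes at that moment; what a row does not reach only later rows make up. A row lasts 1/10 s, in which the tool goes at most 50 mm and 8.59 degrees, less where a joint would pass 70% of its speed; a pose out of reach is approached as far as the arm can. A call with a gripper value outside its range is refused whole. The fingers move at their own pace and stop on an object; "squeeze" is the grip in N (left out, the last holds). Time passes only in rows, so rows that repeat a pose let the fingers close. It gives the time, the measured TCP pose, the force and the opening at its end, in the units of the state.
- sensors.observe(): the state, without advancing time (a new reading comes with each control period).
- snapshot(name): name is "scene" or "top"; returns a dict with "image" (420x560x3 uint8, blue, green, red), "camera_matrix" (3x3 intrinsics, pixels), "view" (4x4, takes a point from world to camera coordinates). Camera axes: x right, y up, looking along -z (the intrinsics and any distortion apply to the point x, -y, -z); pixel columns grow to the right and rows downward; lengths in m; the calibration is good to about 2 mm. A picture is of the moment at which its call begins. There is no depth.
- robot.sign_off(): hands the job in, once; it reports no verdict.
The state is a dict: "clock": time; "qpos": joint angles; "qd": joint speeds; "joint_torque": joint torques, N m; "tool_pos": TCP position; "eef_rot": TCP orientation; "ft_force": force on the tool from outside, world axes, zero at the start; "ft_torque": the same for the moment, N m; "gripper_width": opening from 0.0 (shut) to 1.0 (fully open).
Only numpy, scipy, OpenCV 4.12 (cv2) and the standard library are available. Lean on these libraries where they do the work, as an engineer would, in place of code of your own. Each camera call takes 0.05 s, during which the arm holds its last target. There are 200 camera calls.

## Working session

There is one attempt and no reset: what is moved stays moved. The work goes in short steps, Python scripts to look and compute and a tool call to move; the robot and the scene stay as the last step left them, time stands still between calls to the robot, and variables do not carry over. Pictures are saved under pics/ and viewed, about 8 in all and at most 12, crops included, and the job is handed in when it is done.

Besides the shell and the picture viewer there is one more tool, called after "Request:" by a JSON object that holds its "fn" and its "kwargs", one argument or row to a line. play_rows: Moves the arm, as the interface text tells. Its arguments: {"type":"object","properties":{"steps":{"type":"array","items":{"type":"object","properties":{"dx":{"type":"number"},"dy":{"type":"number"},"dz":{"type":"number"},"wx":{"type":"number"},"wy":{"type":"number"},"wz":{"type":"number"},"fingers":{"type":"number"}}}},"squeeze":{"type":"number"}},"required":["steps"]}

```bash
mkdir -p pics; ls
python3 - <<'E'
from workcell import sensors, snapshot, robot
import cv2,numpy as np
s=sensors.observe();print({k:np.round(v,3) for k,v in s.items()})
for n in("scene","top"):
    d=snapshot(n);cv2.imwrite(f"pics/{n}0.png",d["image"]);print(n,np.round(d["camera_matrix"],1).tolist(),np.round(d["view"],4).tolist(),d.keys())
E
```

```text
pics
{'clock': np.float64(0.0), 'qpos': array([ 1.089,  0.32 ,  1.566, -0.   ,  1.257, -0.02 ]), 'qd': array([ 0.002,  0.   , -0.002, -0.   , -0.   , -0.001]), 'joint_torque': array([-1.0000e-03, -4.1551e+01, -2.3416e+01, -0.0000e+00,  8.0000e-03,
        0.0000e+00]), 'tool_pos': array([0.256, 0.514, 0.23 ]), 'eef_rot': array([ 0.601,  0.372, -0.373, -0.601]), 'ft_force': array([ 0.6  , -0.3  , -0.833]), 'ft_torque': array([0.002, 0.047, 0.056]), 'gripper_width': np.float64(0.998)}
scene [[504.5, 0.0, 276.9], [0.0, 504.5, 212.2], [0.0, 0.0, 1.0]] [[0.4762, -0.8792, 0.0171, -0.3971], [0.481, 0.2766, 0.832, -0.2832], [-0.7362, -0.3879, 0.5546, -0.7214], [0.0, 0.0, 0.0, 1.0]] dict_keys(['image', 'camera_matrix', 'view'])
top [[461.9, 0.0, 280.0], [0.0, 461.9, 213.8], [0.0, 0.0, 1.0]] [[0.0251, -0.9997, 0.0015, -0.1754], [0.9859, 0.025, 0.1655, -0.5168], [-0.1655, -0.0027, 0.9862, -0.9901], [0.0, 0.0, 0.0, 1.0]] dict_keys(['image', 'camera_matrix', 'view'])
```

View images.

View pics/scene0.png

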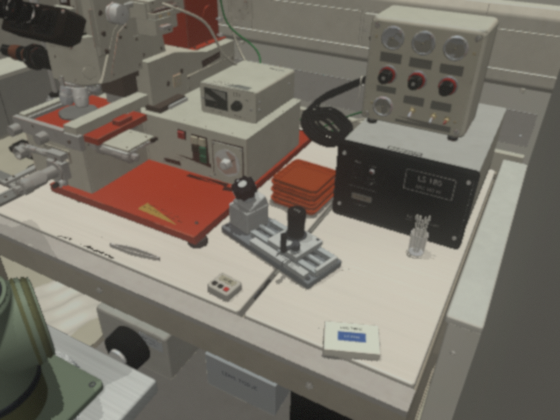

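View pics/top0.png

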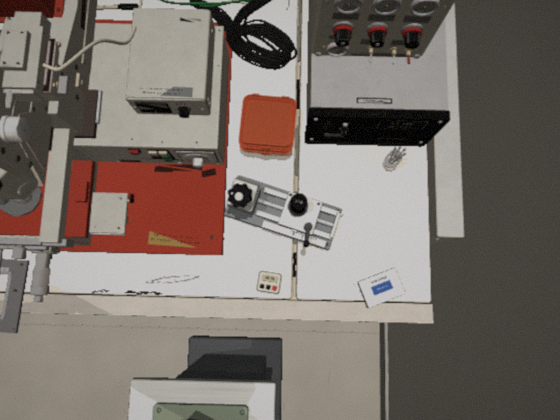

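The slide is centred near top (285,212): wheel (240,195), objective (299,204), lever handle (307,230). In the scene view the wheel is at (243,188) and the objective at (296,222). Next, a combined enlarged crop.

Run:
```python
import cv2,numpy as np
t=cv2.imread("pics/top0.png")[170:255,218:348];s=cv2.imread("pics/scene0.png")[170:280,215:345]
f=lambda a:cv2.resize(a,(a.shape[1]*6,a.shape[0]*6),interpolation=cv2.INTER_CUBIC)
cv2.imwrite("pics/c_t.png",f(t));
a=f(s);cv2.imwrite("pics/c_s.png",a[:600])
```

```text
(no output)
```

View pics/c_t.png

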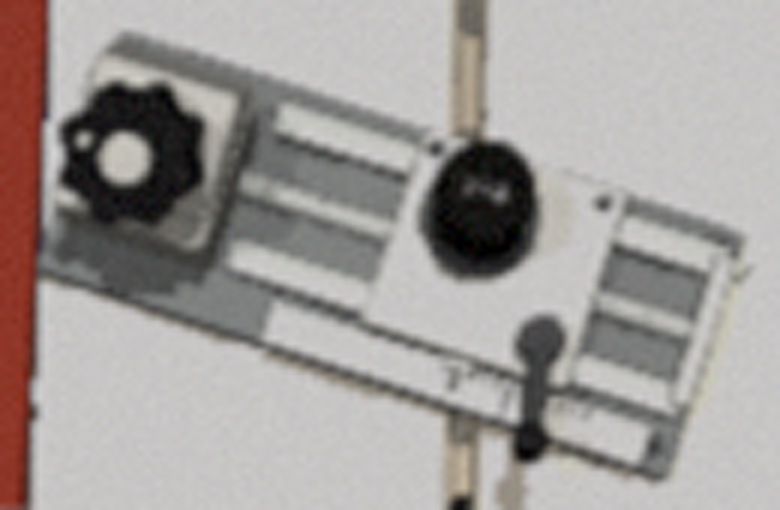

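View pics/c_s.png

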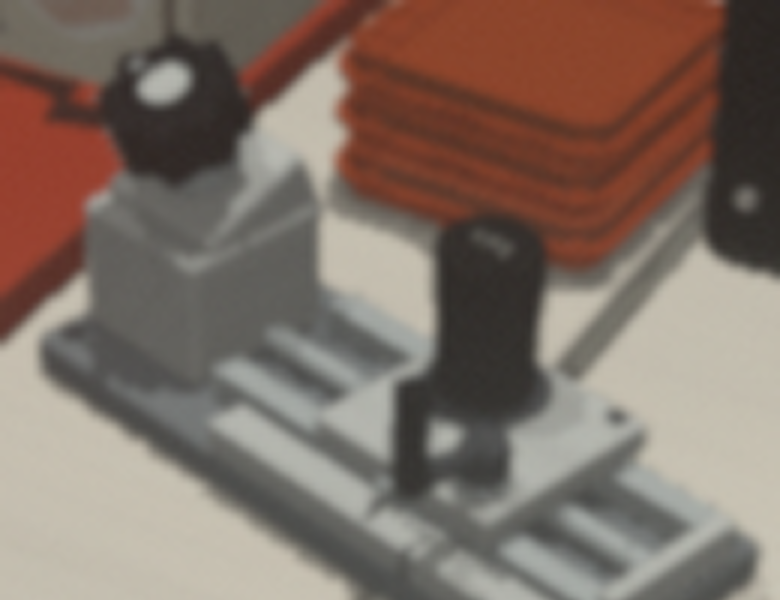

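The top crop shows the wheel cap at crop (125,158), the pointer at (453,375), a long-mark candidate at about (505,395), and the lever pivot at (541,340) with its handle at (530,440). Bed corners are at (122,33), (40,275), (743,235) and (660,478). In the scene crop the wheel cap is at (165,82), the handle top at (410,382), the pointer at (385,500) and a mark candidate at (410,555).

```bash
cat > h.py <<'E'
import numpy as np,cv2
from scipy.spatial.transform import Rotation as R
C={"scene":(np.array([[504.5,0,276.9],[0,504.5,212.2],[0,0,1]]),np.array([[0.4762,-0.8792,0.0171,-0.3971],[0.481,0.2766,0.832,-0.2832],[-0.7362,-0.3879,0.5546,-0.7214],[0,0,0,1]])),
"top":(np.array([[461.9,0,280],[0,461.9,213.8],[0,0,1]]),np.array([[0.0251,-0.9997,0.0015,-0.1754],[0.9859,0.025,0.1655,-0.5168],[-0.1655,-0.0027,0.9862,-0.9901],[0,0,0,1]]))}
def proj(n,P):
    K,V=C[n];p=np.atleast_2d(P)@V[:3,:3].T+V[:3,3];q=(p*[1,-1,-1])@K.T;return q[:,:2]/q[:,2:]
def ray(n,uv):
    K,V=C[n];d=np.linalg.inv(K)@[uv[0],uv[1],1]*[1,-1,-1];return -V[:3,:3].T@V[:3,3],V[:3,:3].T@d/np.linalg.norm(d)
def onz(n,uv,z):
    o,d=ray(n,uv);return o+d*(z-o[2])/d[2]
def tri(a,b):
    o1,d1=ray("top",a);o2,d2=ray("scene",b);t=np.linalg.lstsq(np.c_[d1,-d2],o2-o1,rcond=None)[0]
    p,q=o1+t[0]*d1,o2+t[1]*d2;return (p+q)/2,np.linalg.norm(p-q)
E
python3 - <<'E'
from h import *
np.set_printoptions(precision=4,suppress=True)
T=lambda x,y:(218+x/6-.42,170+y/6-.42);S=lambda x,y:(215+x/6-.42,170+y/6-.42)
c=[onz("top",T(*p),.02) for p in((122,33),(40,275),(743,235),(660,478))]
print(np.array(c));print("w",np.linalg.norm(c[0]-c[1]),np.linalg.norm(c[2]-c[3]),"l",np.linalg.norm(c[0]-c[2]),np.linalg.norm(c[1]-c[3]),"ctr",np.mean(c,0))
by=(c[0]+c[1]-c[2]-c[3])[:2];print("yaw",np.arctan2(by[1],by[0])-np.pi/2)
for n,a,b in(("cap",(125,158),(165,82)),("handletop",(530,440),(410,384)),("pointer",(453,375),(385,500)),("mark",(505,395),(410,555)),("objtop",(482,190),(492,235))): print(n,*tri(T(*a),S(*b)))
print(proj("top",[[0,0,0],[.256,.515,.23]]),proj("scene",[[0,0,0],[.256,.515,.23]]))
for n,u in(("timer",(269,282)),("pack",(382,287)),("pot",(395,158)),("tw",(172,279)),("red edge",(222,200)),("alignerpost",(80,190)),("orange",(268,125)),("box",(310,140))): print(n,onz("top",u,.02))
E
```

```text
[[ 0.6136 -0.0623  0.02  ]
 [ 0.518  -0.0349  0.02  ]
 [ 0.5403 -0.3027  0.02  ]
 [ 0.4465 -0.2717  0.02  ]]
w 0.09942094802682024 0.09874495791310087 l 0.2512938989630287 0.24738356107782483 ctr [ 0.5296 -0.1679  0.02  ]
yaw -0.29453374384025643
cap [ 0.5432 -0.075   0.1221] 0.0004892010270106875
handletop [ 0.4506 -0.2179  0.106 ] 9.758332599602041e-05
pointer [ 0.4826 -0.1932  0.0301] 0.0011029130929547412
mark [ 0.475  -0.2105  0.0199] 0.005577409873007252
objtop [ 0.5393 -0.2004  0.1033] 0.001602000877769496
[[ 198.1726  454.8968]
 [-111.1826  335.978 ]] [[ -0.8058 410.2516]
 [-95.0483 122.946 ]]
timer [ 0.37   -0.1416  0.02  ]
pack [ 0.3653 -0.3937  0.02  ]
pot [ 0.6639 -0.4275  0.02  ]
tw [0.3712 0.0753 0.02  ]
red edge [ 0.5537 -0.0281  0.02  ]
alignerpost [0.5689 0.3003 0.02  ]
orange [ 0.737  -0.1285  0.02  ]
box [ 0.7026 -0.2283  0.02  ]
```

```bash
cat >> h.py <<'E'
np.set_printoptions(precision=3,suppress=True)
def rel(p0,R0,targets):
    out=[]
    for p,Rt in targets:
        d=R0.inv().apply(np.array(p)-p0);w=(R0.inv()*Rt).as_rotvec();out.append((d,w));print(np.round(d,3),np.round(w,3))
    return out
yaw=-0.294
bx=np.array([np.cos(yaw),np.sin(yaw),0]);by=np.array([-np.sin(yaw),np.cos(yaw),0]);ax=-.375*bx+np.array([0,0,.927])
E
python3 - <<'E'
from h import *
from workcell import sensors
s=sensors.observe();R0=R.from_quat(s["eef_rot"]);p0=s["tool_pos"];print(R0.as_matrix())
az0=np.arctan2(p0[1],p0[0])
T=[]
for r in(.505,.435,.365): T.append(([r*np.cos(az0),r*np.sin(az0),.27],R0))
for k in range(1,13):
    a=az0-(az0+.138)*k/12; T.append(([.365*np.cos(a),.365*np.sin(a),.27],R.from_rotvec([0,0,a-az0])*R0))
rel(p0,R0,T)
E
```

```text
[[ 0.446 -0.001 -0.895]
 [ 0.895 -0.001  0.446]
 [-0.002 -1.     0.   ]]
[-0.07  -0.039 -0.   ] [0. 0. 0.]
[-0.14  -0.039 -0.   ] [0. 0. 0.]
[-0.21  -0.039 -0.   ] [0. 0. 0.]
[-0.212 -0.039 -0.038] [ 0.     0.104 -0.   ]
[-0.217 -0.039 -0.075] [ 0.     0.208 -0.   ]
[-0.227 -0.039 -0.112] [ 0.001  0.312 -0.   ]
[-0.241 -0.039 -0.147] [ 0.001  0.416 -0.   ]
[-0.258 -0.039 -0.181] [ 0.001  0.52  -0.   ]
[-0.278 -0.039 -0.213] [ 0.001  0.624 -0.   ]
[-0.302 -0.039 -0.243] [ 0.001  0.727 -0.   ]
[-0.329 -0.039 -0.27 ] [ 0.001  0.831 -0.   ]
[-0.358 -0.039 -0.294] [ 0.002  0.935 -0.   ]
[-0.39  -0.039 -0.315] [ 0.002  1.039 -0.   ]
[-0.423 -0.039 -0.332] [ 0.002  1.143 -0.   ]
[-0.458 -0.039 -0.346] [ 0.002  1.247 -0.   ]
```

Request:
{"fn": "play_rows", "kwargs": {
  "steps": [
    {"dx": -0.05,"dy": -0.02,"fingers": 0},
    {"dx": -0.1,"dy": -0.039},
    {"dx": -0.15,"dy": -0.039},
    {"dx": -0.2,"dy": -0.039},
    {"dx": -0.21,"dy": -0.039},
    {"dx": -0.212,"dy": -0.039,"dz": -0.038,"wy": 0.104},
    {"dx": -0.217,"dy": -0.039,"dz": -0.075,"wy": 0.208},
    {"dx": -0.227,"dy": -0.039,"dz": -0.112,"wy": 0.312},
    {"dx": -0.241,"dy": -0.039,"dz": -0.147,"wy": 0.416},
    {"dx": -0.258,"dy": -0.039,"dz": -0.181,"wy": 0.52},
    {"dx": -0.278,"dy": -0.039,"dz": -0.213,"wy": 0.624},
    {"dx": -0.302,"dy": -0.039,"dz": -0.243,"wy": 0.727},
    {"dx": -0.329,"dy": -0.039,"dz": -0.27,"wy": 0.831},
    {"dx": -0.358,"dy": -0.039,"dz": -0.294,"wy": 0.935},
    {"dx": -0.39,"dy": -0.039,"dz": -0.315,"wy": 1.039},
    {"dx": -0.423,"dy": -0.039,"dz": -0.332,"wy": 1.143},
    {"dx": -0.458,"dy": -0.039,"dz": -0.346,"wy": 1.247},
    {"dx": -0.458,"dy": -0.039,"dz": -0.346,"wy": 1.247}
  ]
}}

```text
invalid input at $.steps[0]: expected keys dx, dy, dz, wx, wy, wz, fingers
```

Request:
{"fn": "play_rows", "kwargs": {
  "steps": [
    {"dx": -0.05,"dy": -0.02,"dz": 0,"wx": 0,"wy": 0,"wz": 0,"fingers": 0},
    {"dx": -0.1,"dy": -0.039,"dz": 0,"wx": 0,"wy": 0,"wz": 0,"fingers": 0},
    {"dx": -0.15,"dy": -0.039,"dz": 0,"wx": 0,"wy": 0,"wz": 0,"fingers": 0},
    {"dx": -0.2,"dy": -0.039,"dz": 0,"wx": 0,"wy": 0,"wz": 0,"fingers": 0},
    {"dx": -0.21,"dy": -0.039,"dz": 0,"wx": 0,"wy": 0,"wz": 0,"fingers": 0},
    {"dx": -0.212,"dy": -0.039,"dz": -0.038,"wx": 0,"wy": 0.104,"wz": 0,"fingers": 0},
    {"dx": -0.217,"dy": -0.039,"dz": -0.075,"wx": 0,"wy": 0.208,"wz": 0,"fingers": 0},
    {"dx": -0.227,"dy": -0.039,"dz": -0.112,"wx": 0,"wy": 0.312,"wz": 0,"fingers": 0},
    {"dx": -0.241,"dy": -0.039,"dz": -0.147,"wx": 0,"wy": 0.416,"wz": 0,"fingers": 0},
    {"dx": -0.258,"dy": -0.039,"dz": -0.181,"wx": 0,"wy": 0.52,"wz": 0,"fingers": 0},
    {"dx": -0.278,"dy": -0.039,"dz": -0.213,"wx": 0,"wy": 0.624,"wz": 0,"fingers": 0},
    {"dx": -0.302,"dy": -0.039,"dz": -0.243,"wx": 0,"wy": 0.727,"wz": 0,"fingers": 0},
    {"dx": -0.329,"dy": -0.039,"dz": -0.27,"wx": 0,"wy": 0.831,"wz": 0,"fingers": 0},
    {"dx": -0.358,"dy": -0.039,"dz": -0.294,"wx": 0,"wy": 0.935,"wz": 0,"fingers": 0},
    {"dx": -0.39,"dy": -0.039,"dz": -0.315,"wx": 0,"wy": 1.039,"wz": 0,"fingers": 0},
    {"dx": -0.423,"dy": -0.039,"dz": -0.332,"wx": 0,"wy": 1.143,"wz": 0,"fingers": 0},
    {"dx": -0.458,"dy": -0.039,"dz": -0.346,"wx": 0,"wy": 1.247,"wz": 0,"fingers": 0},
    {"dx": -0.458,"dy": -0.039,"dz": -0.346,"wx": 0,"wy": 1.247,"wz": 0,"fingers": 0}
  ]
}}

```text
clock: 1.9
tool_pos: [0.362, -0.0528, 0.2701]
eef_rot: [0.706, -0.051, 0.051, -0.705]
ft_force: [-0.6, 0.5, 0.5]
gripper_width: 0.999
```

```bash
cat >> h.py <<'E'
Wc=np.array([.5432,-.075,.1221])-.0125*ax
def Rt(th,az=-.138):
    y=-ax/np.linalg.norm(ax);x=np.array([np.cos(az),np.sin(az),0]);x=x-y*(x@y);x/=np.linalg.norm(x)
    return R.from_rotvec(th*y)*R.from_matrix(np.c_[x,y,np.cross(x,y)])
E
python3 - <<'E'
from h import *
from workcell import sensors
s=sensors.observe();R0=R.from_quat(s["eef_rot"]);p0=s["tool_pos"];print(s["qpos"],Wc,ax)
rel(p0,R0,[(Wc+.09*ax,Rt(-.7)),(Wc+.05*ax,Rt(-1.4)),(Wc-.021*ax,Rt(-1.4))])
E
```

```text
[-0.175 -0.045  1.905 -0.002  1.282 -0.029] [ 0.548 -0.076  0.111] [-0.359  0.109  0.927]
[0.154 0.076 0.009] [-0.19  -0.71  -0.344]
[0.169 0.113 0.007] [-0.315 -1.4   -0.275]
[0.195 0.179 0.003] [-0.315 -1.4   -0.275]
```

Request:
{"fn": "play_rows", "kwargs": {
  "steps": [
    {"dx": 0.05,"dy": 0.02,"dz": 0.003,"wx": -0.03,"wy": -0.12,"wz": -0.06,"fingers": 0},
    {"dx": 0.1,"dy": 0.045,"dz": 0.006,"wx": -0.06,"wy": -0.24,"wz": -0.12,"fingers": 0},
    {"dx": 0.14,"dy": 0.065,"dz": 0.009,"wx": -0.1,"wy": -0.36,"wz": -0.18,"fingers": 0},
    {"dx": 0.154,"dy": 0.076,"dz": 0.009,"wx": -0.13,"wy": -0.48,"wz": -0.24,"fingers": 0},
    {"dx": 0.154,"dy": 0.076,"dz": 0.009,"wx": -0.16,"wy": -0.6,"wz": -0.3,"fingers": 0},
    {"dx": 0.154,"dy": 0.076,"dz": 0.009,"wx": -0.19,"wy": -0.7,"wz": -0.344,"fingers": 0},
    {"dx": 0.158,"dy": 0.085,"dz": 0.009,"wx": -0.22,"wy": -0.84,"wz": -0.33,"fingers": 0},
    {"dx": 0.162,"dy": 0.095,"dz": 0.008,"wx": -0.25,"wy": -0.98,"wz": -0.315,"fingers": 0},
    {"dx": 0.166,"dy": 0.105,"dz": 0.008,"wx": -0.275,"wy": -1.12,"wz": -0.3,"fingers": 0},
    {"dx": 0.169,"dy": 0.113,"dz": 0.007,"wx": -0.3,"wy": -1.26,"wz": -0.29,"fingers": 0},
    {"dx": 0.169,"dy": 0.113,"dz": 0.007,"wx": -0.315,"wy": -1.4,"wz": -0.275,"fingers": 0},
    {"dx": 0.169,"dy": 0.113,"dz": 0.007,"wx": -0.315,"wy": -1.4,"wz": -0.275,"fingers": 0},
    {"dx": 0.169,"dy": 0.113,"dz": 0.007,"wx": -0.315,"wy": -1.4,"wz": -0.275,"fingers": 0}
  ]
}}

```text
clock: 3.2
tool_pos: [0.5305, -0.0652, 0.1572]
eef_rot: [0.664, 0.496, -0.332, -0.45]
ft_force: [0.0, -0.1, 0.6]
gripper_width: 0.997
```

Run:
```python
from h import *
from workcell import sensors,snapshot
s=sensors.observe();R0=R.from_quat(s["eef_rot"]);p0=s["tool_pos"];print(s["qpos"],p0,R0.as_matrix(), (R0.inv()*Rt(-1.4)).as_rotvec())
rel(p0,R0,[(Wc-.021*ax,Rt(-1.4))])
a,b=[snapshot(n)["image"] for n in("scene","top")]
f=lambda a:cv2.resize(a,None,fx=3,fy=3,interpolation=cv2.INTER_CUBIC)
cv2.imwrite("pics/hov.png",np.hstack([f(a[100:280,190:320]),f(b[130:310,180:310])]))
```

```text
[-0.105  0.169  2.049 -0.126  0.549 -1.288] [ 0.531 -0.065  0.157] [[ 0.287  0.36  -0.888]
 [ 0.958 -0.104  0.268]
 [ 0.004 -0.927 -0.375]] [-0.     0.003  0.005]
[-0.006  0.072 -0.001] [-0.     0.003  0.005]
```

View pics/hov.png

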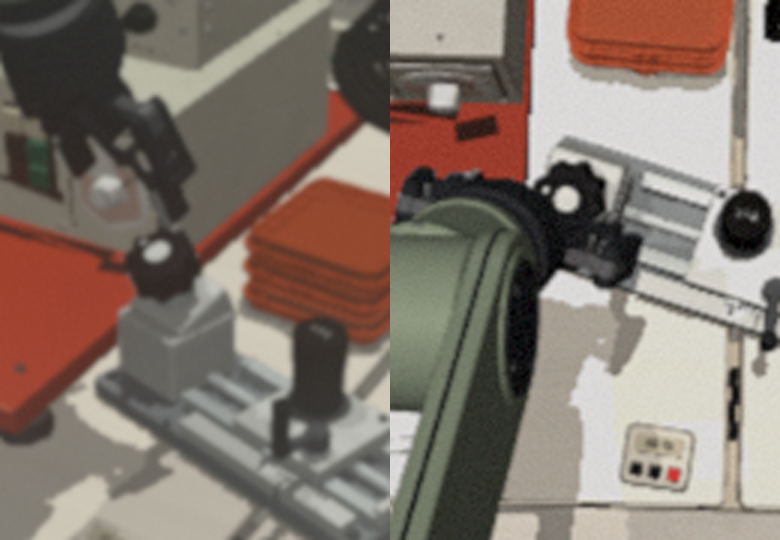

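Request:
{"fn": "play_rows", "kwargs": {
  "steps": [
    {"dx": -0.006,"dy": 0.02,"dz": -0.001,"wx": 0,"wy": 0,"wz": 0,"fingers": 0},
    {"dx": -0.006,"dy": 0.04,"dz": -0.001,"wx": 0,"wy": 0,"wz": 0,"fingers": 0},
    {"dx": -0.006,"dy": 0.06,"dz": -0.001,"wx": 0,"wy": 0,"wz": 0,"fingers": 0},
    {"dx": -0.006,"dy": 0.072,"dz": -0.001,"wx": 0,"wy": 0,"wz": 0,"fingers": 0},
    {"dx": -0.006,"dy": 0.072,"dz": -0.001,"wx": 0,"wy": 0,"wz": 0,"fingers": 0.2},
    {"dx": -0.006,"dy": 0.072,"dz": -0.001,"wx": 0,"wy": 0,"wz": 0,"fingers": 0.7},
    {"dx": -0.006,"dy": 0.072,"dz": -0.001,"wx": 0,"wy": 0,"wz": 0,"fingers": 0.7},
    {"dx": -0.006,"dy": 0.072,"dz": -0.001,"wx": 0,"wy": 0,"wz": 0,"fingers": 0.7},
    {"dx": -0.006,"dy": 0.072,"dz": -0.001,"wx": 0,"wy": 0,"wz": 0,"fingers": 0.7},
    {"dx": -0.006,"dy": 0.072,"dz": -0.001,"wx": 0,"wy": 0,"wz": 0,"fingers": 0.7},
    {"dx": -0.006,"dy": 0.072,"dz": -0.001,"wx": 0,"wy": 0,"wz": 0,"fingers": 0.7}
  ],
  "squeeze": 60
}}

```text
clock: 4.4
tool_pos: [0.5556, -0.0787, 0.0921]
eef_rot: [0.664, 0.497, -0.332, -0.449]
ft_force: [-2.5, 5.7, 5.0]
gripper_width: 0.585
```

Run:
```python
from h import *
from workcell import sensors
s=sensors.observe();R0=R.from_quat(s["eef_rot"]);print(s["qpos"],s["ft_force"],s["ft_torque"],s["gripper_width"]);rel(s["tool_pos"],R0,[(Wc-.021*ax,Rt(-1.4))])
```

```text
[-0.129  0.297  2.083 -0.151  0.383 -1.281] [-2.495  5.716  4.97 ] [0.83  0.222 0.404] 0.5853546287635794
[-0.     0.001  0.001] [0.002 0.006 0.006]
```

Request:
{"fn": "play_rows", "kwargs": {
  "steps": [
    {"dx": 0,"dy": 0,"dz": 0,"wx": 0,"wy": 0.1,"wz": 0,"fingers": 0.7},
    {"dx": 0,"dy": 0,"dz": 0,"wx": 0,"wy": 0.24,"wz": 0,"fingers": 0.7},
    {"dx": 0,"dy": 0,"dz": 0,"wx": 0,"wy": 0.38,"wz": 0,"fingers": 0.7},
    {"dx": 0,"dy": 0,"dz": 0,"wx": 0,"wy": 0.52,"wz": 0,"fingers": 0.7},
    {"dx": 0,"dy": 0,"dz": 0,"wx": 0,"wy": 0.66,"wz": 0,"fingers": 0.7},
    {"dx": 0,"dy": 0,"dz": 0,"wx": 0,"wy": 0.8,"wz": 0,"fingers": 0.7},
    {"dx": 0,"dy": 0,"dz": 0,"wx": 0,"wy": 0.94,"wz": 0,"fingers": 0.7},
    {"dx": 0,"dy": 0,"dz": 0,"wx": 0,"wy": 1.08,"wz": 0,"fingers": 0.7},
    {"dx": 0,"dy": 0,"dz": 0,"wx": 0,"wy": 1.22,"wz": 0,"fingers": 0.7},
    {"dx": 0,"dy": 0,"dz": 0,"wx": 0,"wy": 1.36,"wz": 0,"fingers": 0.7},
    {"dx": 0,"dy": 0,"dz": 0,"wx": 0,"wy": 1.5,"wz": 0,"fingers": 0.7},
    {"dx": 0,"dy": 0,"dz": 0,"wx": 0,"wy": 1.64,"wz": 0,"fingers": 0.7},
    {"dx": 0,"dy": 0,"dz": 0,"wx": 0,"wy": 1.78,"wz": 0,"fingers": 0.7},
    {"dx": 0,"dy": 0,"dz": 0,"wx": 0,"wy": 1.92,"wz": 0,"fingers": 0.7},
    {"dx": 0,"dy": 0,"dz": 0,"wx": 0,"wy": 2.06,"wz": 0,"fingers": 0.7},
    {"dx": 0,"dy": 0,"dz": 0,"wx": 0,"wy": 2.2,"wz": 0,"fingers": 0.7},
    {"dx": 0,"dy": 0,"dz": 0,"wx": 0,"wy": 2.34,"wz": 0,"fingers": 0.7},
    {"dx": 0,"dy": 0,"dz": 0,"wx": 0,"wy": 2.48,"wz": 0,"fingers": 0.7},
    {"dx": 0,"dy": 0,"dz": 0,"wx": 0,"wy": 2.6,"wz": 0,"fingers": 0.7},
    {"dx": 0,"dy": 0,"dz": 0,"wx": 0,"wy": 2.6,"wz": 0,"fingers": 0.7}
  ]
}}

```text
clock: 6.4
tool_pos: [0.5498, -0.0788, 0.0898]
eef_rot: [-0.501, 0.304, -0.549, 0.596]
ft_force: [-16.1, 5.3, 11.2]
gripper_width: 0.583
```

```bash
cat >> h.py <<'E'
def avg(n,k=8):
    from workcell import snapshot
    return np.mean([snapshot(n)["image"].astype(np.float32) for _ in range(k)],0)
# rectify the top picture onto plane z, in bed axes about bed centre; 5 px per mm; columns = -y, rows = -x
B0=np.array([.5296,-.1679])
def rect(img,z,n="top",xr=(-.06,.0),yr=(-.13,.03),m=5000):
    W=int((yr[1]-yr[0])*m);H=int((xr[1]-xr[0])*m)
    c,r=np.meshgrid(np.arange(W),np.arange(H));Y=yr[1]-c/m;X=xr[1]-r/m
    P=np.stack([B0[0]+X*bx[0]+Y*by[0],B0[1]+X*bx[1]+Y*by[1],np.full_like(X,z)],-1).reshape(-1,3)
    q=proj(n,P).astype(np.float32).reshape(H,W,2);return cv2.remap(img.astype(np.float32),q[...,0],q[...,1],cv2.INTER_CUBIC)
E
python3 - <<'E'
from h import *
from workcell import sensors
s=sensors.observe();print(s["qpos"],s["ft_force"],s["ft_torque"],s["gripper_width"])
a=avg("top",8);np.save("t1.npy",a);b=avg("scene",4);np.save("s1.npy",b)
o=cv2.imread("pics/top0.png")
v=np.vstack([rect(o,.03),rect(a,.03)]);cv2.imwrite("pics/r1.png",v)
E
```

```text
[-0.13   0.296  2.089 -0.152  0.391  1.322] [-16.103   5.263  11.207] [-0.299  1.657 -0.417] 0.5826103835859704[ WARN:0@24.381] global loadsave.cpp:1063 imwrite_ Unsupported depth image for selected encoder is fallbacked to CV_8U.
```

View pics/r1.png

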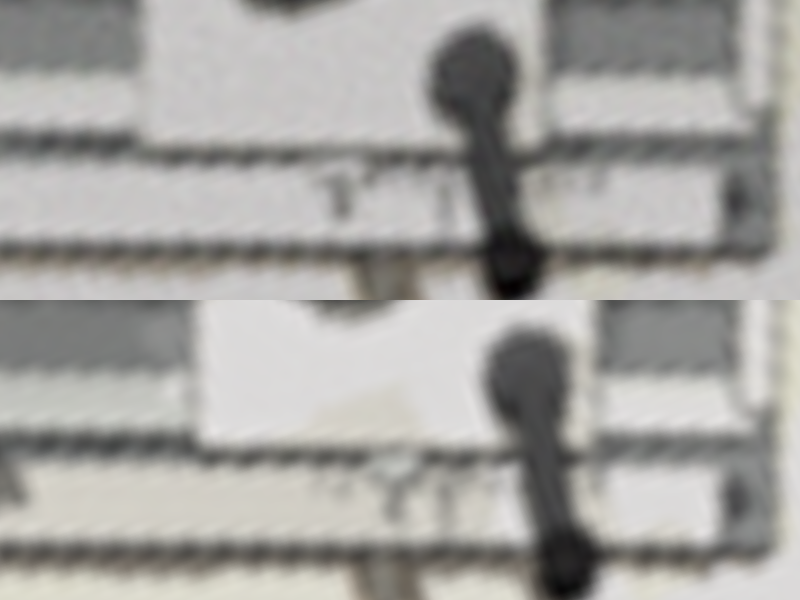

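The rectified view (5 px/mm) shows the pointer moving from col 342 to about 394 and the long mark fixed at about col 446. The carriage moved about 10.4 mm, as expected for 2.6 rad, so there is no slip. I'll take a finer measurement.

```bash
cat >> h.py <<'E'
def dark(r,rows,cols):
    g=r[rows[0]:rows[1],cols[0]:cols[1]].mean((0,2));w=np.clip(np.percentile(g,75)-g-4,0,None)
    k=np.argmax(cv2.GaussianBlur(w[None],(0,0),4)[0]);lo=max(0,k-14);ww=w[lo:k+15]
    return cols[0]+lo+(ww@np.arange(len(ww)))/max(ww.sum(),1e-9),w.max()
E
python3 - <<'E'
from h import *
a=cv2.imread("pics/top0.png");b=np.load("t1.npy")
K,V=C["top"];print("cam",-V[:3,:3].T@V[:3,3])
for nm,i,pc in(("0",a,(315,375)),("1",b,(368,425))):
    r=rect(i,.03)
    for rows in((190,200),(198,208),(206,216),(214,226),(226,236)):
        print(nm,rows,"ptr",dark(r,rows,pc),"mark",dark(r,rows,(425,470)))
E
```

```text
cam [ 0.35  -0.165  1.062]
0 (190, 200) ptr (np.float64(341.17956728478714), np.float32(53.23874)) mark (np.float64(444.9913773805461), np.float32(22.238785))
0 (198, 208) ptr (np.float64(341.77224527280464), np.float32(62.45072)) mark (np.float64(445.49458371738854), np.float32(25.239471))
0 (206, 216) ptr (np.float64(341.72327104339166), np.float32(60.87198)) mark (np.float64(445.0994043928374), np.float32(28.41719))
0 (214, 226) ptr (np.float64(340.9619628880667), np.float32(30.908173)) mark (np.float64(445.3869497420932), np.float32(25.739822))
0 (226, 236) ptr (np.float64(333.21133904530086), np.float32(6.0709534)) mark (np.float64(445.28373787388915), np.float32(20.411804))
1 (190, 200) ptr (np.float64(396.58674519262627), np.float32(44.533493)) mark (np.float64(445.732142104226), np.float32(34.183044))
1 (198, 208) ptr (np.float64(394.24915743199824), np.float32(55.371674)) mark (np.float64(446.0435415198027), np.float32(35.924515))
1 (206, 216) ptr (np.float64(393.3893966366698), np.float32(52.41217)) mark (np.float64(445.7272609151289), np.float32(33.1532))
1 (214, 226) ptr (np.float64(394.56670191939617), np.float32(34.638733)) mark (np.float64(446.2549337129764), np.float32(26.418243))
1 (226, 236) ptr (np.float64(399.4255223247955), np.float32(11.674332)) mark (np.float64(446.0200512173829), np.float32(21.225586))
```

Request:
{"fn": "play_rows", "kwargs": {
  "steps": [
    {"dx": 0,"dy": 0,"dz": 0,"wx": 0,"wy": 0,"wz": 0,"fingers": 0},
    {"dx": 0,"dy": 0,"dz": 0,"wx": 0,"wy": 0,"wz": 0,"fingers": 0},
    {"dx": 0,"dy": 0,"dz": 0,"wx": 0,"wy": 0,"wz": 0,"fingers": 0},
    {"dx": 0,"dy": 0,"dz": 0,"wx": 0,"wy": 0,"wz": 0,"fingers": 0},
    {"dx": 0,"dy": 0,"dz": 0,"wx": 0,"wy": 0,"wz": 0,"fingers": 0}
  ]
}}

```text
clock: 7.5
tool_pos: [0.5556, -0.0793, 0.091]
eef_rot: [-0.499, 0.3, -0.551, 0.598]
ft_force: [-0.2, -0.2, -0.3]
gripper_width: 1.0
```

Run:
```python
from h import *
from workcell import sensors
s=sensors.observe();R0=R.from_quat(s["eef_rot"]);print(s["qpos"],s["tool_pos"],s["ft_force"],s["gripper_width"]);W2=Wc+np.array([-.003,0,-.0012])
rel(s["tool_pos"],R0,[(W2-.021*ax,Rt(1.2)),(W2-.021*ax,Rt(-.1)),(W2-.021*ax,Rt(-1.4))])
r=rect(avg("top"),.03)
for rows in((198,208),(206,216),(214,226)): print(dark(r,rows,(368,425)),dark(r,rows,(428,470)))
```

```text
[-0.13   0.299  2.083 -0.152  0.383  1.319] [ 0.556 -0.079  0.091] [-0.224 -0.17  -0.343] 1.0004203174748525
[-0.002 -0.    -0.003] [-0.003  0.006 -0.004]
[-0.002 -0.    -0.003] [-0.005 -1.294 -0.002]
[-0.002 -0.    -0.003] [-0.006 -2.594  0.002]
(np.float64(394.2964264027838), np.float32(55.768616)) (np.float64(445.9663707858279), np.float32(34.335526))
(np.float64(393.4110670797099), np.float32(53.518875)) (np.float64(445.549821966299), np.float32(30.752151))
(np.float64(394.5703146197839), np.float32(34.441742)) (np.float64(446.2039432281829), np.float32(24.580185))
```

Request:
{"fn": "play_rows", "kwargs": {
  "steps": [
    {"dx": -0.002,"dy": 0,"dz": -0.003,"wx": 0,"wy": -0.1,"wz": 0,"fingers": 0},
    {"dx": -0.002,"dy": 0,"dz": -0.003,"wx": 0,"wy": -0.25,"wz": 0,"fingers": 0},
    {"dx": -0.002,"dy": 0,"dz": -0.003,"wx": 0,"wy": -0.4,"wz": 0,"fingers": 0},
    {"dx": -0.002,"dy": 0,"dz": -0.003,"wx": 0,"wy": -0.55,"wz": 0,"fingers": 0},
    {"dx": -0.002,"dy": 0,"dz": -0.003,"wx": 0,"wy": -0.7,"wz": 0,"fingers": 0},
    {"dx": -0.002,"dy": 0,"dz": -0.003,"wx": 0,"wy": -0.85,"wz": 0,"fingers": 0},
    {"dx": -0.002,"dy": 0,"dz": -0.003,"wx": 0,"wy": -1.0,"wz": 0,"fingers": 0},
    {"dx": -0.002,"dy": 0,"dz": -0.003,"wx": 0,"wy": -1.15,"wz": 0,"fingers": 0},
    {"dx": -0.002,"dy": 0,"dz": -0.003,"wx": 0,"wy": -1.3,"wz": 0,"fingers": 0},
    {"dx": -0.002,"dy": 0,"dz": -0.003,"wx": 0,"wy": -1.45,"wz": 0,"fingers": 0},
    {"dx": -0.002,"dy": 0,"dz": -0.003,"wx": 0,"wy": -1.6,"wz": 0,"fingers": 0},
    {"dx": -0.002,"dy": 0,"dz": -0.003,"wx": 0,"wy": -1.75,"wz": 0,"fingers": 0},
    {"dx": -0.002,"dy": 0,"dz": -0.003,"wx": 0,"wy": -1.9,"wz": 0,"fingers": 0},
    {"dx": -0.002,"dy": 0,"dz": -0.003,"wx": 0,"wy": -2.05,"wz": 0,"fingers": 0},
    {"dx": -0.002,"dy": 0,"dz": -0.003,"wx": 0,"wy": -2.2,"wz": 0,"fingers": 0},
    {"dx": -0.002,"dy": 0,"dz": -0.003,"wx": 0,"wy": -2.35,"wz": 0,"fingers": 0},
    {"dx": -0.002,"dy": 0,"dz": -0.003,"wx": 0,"wy": -2.5,"wz": 0,"fingers": 0},
    {"dx": -0.002,"dy": 0,"dz": -0.003,"wx": 0,"wy": -2.6,"wz": 0,"fingers": 0},
    {"dx": -0.002,"dy": 0,"dz": -0.003,"wx": 0,"wy": -2.6,"wz": 0,"fingers": 0},
    {"dx": -0.002,"dy": 0,"dz": -0.003,"wx": 0,"wy": -2.6,"wz": 0,"fingers": 0}
  ]
}}

```text
clock: 9.9
tool_pos: [0.5522, -0.0781, 0.0896]
eef_rot: [0.665, 0.496, -0.332, -0.45]
ft_force: [0.1, 0.1, 0.0]
gripper_width: 1.002
```

Request:
{"fn": "play_rows", "kwargs": {
  "steps": [
    {"dx": 0,"dy": 0,"dz": 0,"wx": 0,"wy": 0,"wz": 0,"fingers": 0.3},
    {"dx": 0,"dy": 0,"dz": 0,"wx": 0,"wy": 0,"wz": 0,"fingers": 0.7},
    {"dx": 0,"dy": 0,"dz": 0,"wx": 0,"wy": 0,"wz": 0,"fingers": 0.7},
    {"dx": 0,"dy": 0,"dz": 0,"wx": 0,"wy": 0,"wz": 0,"fingers": 0.7},
    {"dx": 0,"dy": 0,"dz": 0,"wx": 0,"wy": 0,"wz": 0,"fingers": 0.7},
    {"dx": 0,"dy": 0,"dz": 0,"wx": 0,"wy": 0,"wz": 0,"fingers": 0.7},
    {"dx": 0,"dy": 0,"dz": 0,"wx": 0,"wy": 0,"wz": 0,"fingers": 0.7}
  ],
  "squeeze": 60
}}

```text
clock: 10.6
tool_pos: [0.5523, -0.0776, 0.09]
eef_rot: [0.664, 0.496, -0.333, -0.449]
ft_force: [-2.2, 5.7, 6.1]
gripper_width: 0.562
```

Run:
```python
from h import *
from workcell import sensors
s=sensors.observe();print(s["qpos"],s["tool_pos"],s["ft_force"],s["gripper_width"])
r=rect(avg("top"),.03)
for rows in((198,208),(206,216),(214,226)): print(dark(r,rows,(368,425)),dark(r,rows,(428,470)))
```

```text
[-0.128  0.296  2.092 -0.155  0.377 -1.275] [ 0.552 -0.078  0.09 ] [-2.176  5.71   6.086] 0.5618429850162227
(np.float64(394.2821109766526), np.float32(55.365204)) (np.float64(446.0114573431656), np.float32(34.805435))
(np.float64(393.3487460558607), np.float32(52.052765)) (np.float64(445.66361650638964), np.float32(31.102005))
(np.float64(394.5257547352271), np.float32(33.1902)) (np.float64(446.1224109317164), np.float32(24.866943))
```

Request:
{"fn": "play_rows", "kwargs": {
  "steps": [
    {"dx": 0,"dy": 0,"dz": 0,"wx": 0,"wy": 0.1,"wz": 0,"fingers": 0.7},
    {"dx": 0,"dy": 0,"dz": 0,"wx": 0,"wy": 0.24,"wz": 0,"fingers": 0.7},
    {"dx": 0,"dy": 0,"dz": 0,"wx": 0,"wy": 0.38,"wz": 0,"fingers": 0.7},
    {"dx": 0,"dy": 0,"dz": 0,"wx": 0,"wy": 0.52,"wz": 0,"fingers": 0.7},
    {"dx": 0,"dy": 0,"dz": 0,"wx": 0,"wy": 0.66,"wz": 0,"fingers": 0.7},
    {"dx": 0,"dy": 0,"dz": 0,"wx": 0,"wy": 0.8,"wz": 0,"fingers": 0.7},
    {"dx": 0,"dy": 0,"dz": 0,"wx": 0,"wy": 0.94,"wz": 0,"fingers": 0.7},
    {"dx": 0,"dy": 0,"dz": 0,"wx": 0,"wy": 1.08,"wz": 0,"fingers": 0.7},
    {"dx": 0,"dy": 0,"dz": 0,"wx": 0,"wy": 1.22,"wz": 0,"fingers": 0.7},
    {"dx": 0,"dy": 0,"dz": 0,"wx": 0,"wy": 1.36,"wz": 0,"fingers": 0.7},
    {"dx": 0,"dy": 0,"dz": 0,"wx": 0,"wy": 1.5,"wz": 0,"fingers": 0.7},
    {"dx": 0,"dy": 0,"dz": 0,"wx": 0,"wy": 1.64,"wz": 0,"fingers": 0.7},
    {"dx": 0,"dy": 0,"dz": 0,"wx": 0,"wy": 1.78,"wz": 0,"fingers": 0.7},
    {"dx": 0,"dy": 0,"dz": 0,"wx": 0,"wy": 1.92,"wz": 0,"fingers": 0.7},
    {"dx": 0,"dy": 0,"dz": 0,"wx": 0,"wy": 2.06,"wz": 0,"fingers": 0.7},
    {"dx": 0,"dy": 0,"dz": 0,"wx": 0,"wy": 2.2,"wz": 0,"fingers": 0.7},
    {"dx": 0,"dy": 0,"dz": 0,"wx": 0,"wy": 2.34,"wz": 0,"fingers": 0.7},
    {"dx": 0,"dy": 0,"dz": 0,"wx": 0,"wy": 2.48,"wz": 0,"fingers": 0.7},
    {"dx": 0,"dy": 0,"dz": 0,"wx": 0,"wy": 2.59,"wz": 0,"fingers": 0.7},
    {"dx": 0,"dy": 0,"dz": 0,"wx": 0,"wy": 2.59,"wz": 0,"fingers": 0.7}
  ]
}}

```text
clock: 13.0
tool_pos: [0.5538, -0.0778, 0.0906]
eef_rot: [-0.5, 0.296, -0.55, 0.6]
ft_force: [1.2, 6.0, 3.8]
gripper_width: 0.563
```

Run:
```python
from h import *
from workcell import sensors
s=sensors.observe();print(s["qpos"],s["tool_pos"],s["ft_force"],s["gripper_width"])
a=avg("top");np.save("t2.npy",a);b=avg("scene",6);np.save("s2.npy",b)
r=rect(a,.03);r1=rect(np.load("t1.npy"),.03);r0=rect(cv2.imread("pics/top0.png"),.03)
for rows in((198,208),(206,216),(214,226)): print(dark(r,rows,(420,475)),dark(r,rows,(428,470)))
# carriage edges: left & right edges rows 20-60 by gradient
for q in(r0,r1,r):
    g=cv2.GaussianBlur(q[60:125,:,:].mean((0,2))[None],(0,0),5)[0];d=np.gradient(g);print("carriage left edge",100+np.argmax(np.abs(d[100:300])))
t=rect(b,.03,n="scene");t1=rect(np.load("s1.npy"),.03,n="scene")
cv2.imwrite("pics/r2.png",np.vstack([r[130:],t1[100:],t[100:]]).clip(0,255).astype(np.uint8))
```

```text
[-0.128  0.296  2.091 -0.156  0.375  1.317] [ 0.554 -0.078  0.091] [1.186 6.004 3.775] 0.5625364497234915
(np.float64(447.2581043738297), np.float32(72.45342)) (np.float64(447.36077956698335), np.float32(58.774864))
(np.float64(447.8405084648875), np.float32(69.641716)) (np.float64(447.7836369173888), np.float32(57.641197))
(np.float64(448.01228808293257), np.float32(46.12422)) (np.float64(448.0166329046644), np.float32(38.186737))
carriage left edge 148
carriage left edge 201
carriage left edge 254
```

View pics/r2.png

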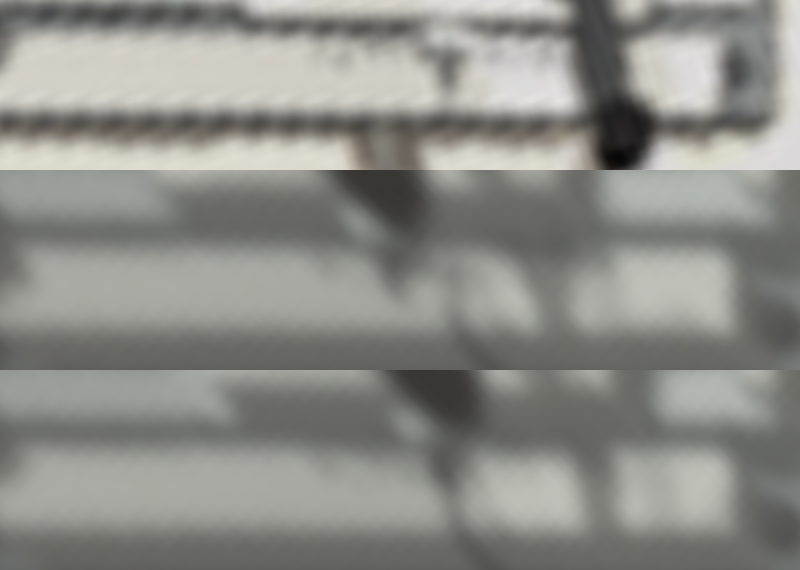

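The pointer sits on the long mark in both views: top strip combined at col 447.6 against the mark at 446, a difference of about 0.3 mm, and they are collinear in the scene strip. I'll release and back off along the axis.

Request:
{"fn": "play_rows", "kwargs": {
  "steps": [
    {"dx": 0,"dy": 0,"dz": 0,"wx": 0,"wy": 0,"wz": 0,"fingers": 0},
    {"dx": 0,"dy": 0,"dz": 0,"wx": 0,"wy": 0,"wz": 0,"fingers": 0},
    {"dx": 0,"dy": 0,"dz": 0,"wx": 0,"wy": 0,"wz": 0,"fingers": 0},
    {"dx": 0,"dy": 0,"dz": 0,"wx": 0,"wy": 0,"wz": 0,"fingers": 0},
    {"dx": 0,"dy": -0.02,"dz": 0,"wx": 0,"wy": 0,"wz": 0,"fingers": 0},
    {"dx": 0,"dy": -0.06,"dz": 0,"wx": 0,"wy": 0,"wz": 0,"fingers": 0},
    {"dx": 0,"dy": -0.1,"dz": 0,"wx": 0,"wy": 0,"wz": 0,"fingers": 0.3},
    {"dx": 0,"dy": -0.1,"dz": 0,"wx": 0,"wy": 0,"wz": 0,"fingers": 0.45}
  ]
}}

```text
clock: 14.5
tool_pos: [0.5178, -0.0678, 0.1875]
eef_rot: [-0.499, 0.294, -0.551, 0.601]
ft_force: [-0.5, -0.4, -0.3]
gripper_width: 0.694
```

Run:
```python
from h import *
from workcell import sensors
s=sensors.observe();R0=R.from_quat(s["eef_rot"]);print(s["qpos"],s["tool_pos"],s["gripper_width"])
a=avg("top");b=avg("scene",6);np.save("t3.npy",a);np.save("s3.npy",b)
r=rect(a,.03)
for rows in((198,208),(206,216),(214,226)): print(dark(r,rows,(420,475)))
# predicted pixel of handle top & crops
ht=np.array([.4506,-.2179,.106])-.0212*by;print("pred",ht,proj("top",ht),proj("scene",ht))
f=lambda a,c:cv2.resize(a[c[1]:c[1]+80,c[0]:c[0]+60],None,fx=6,fy=6,interpolation=cv2.INTER_CUBIC)
cv2.imwrite("pics/lev.png",np.hstack([f(a,(285,190)),f(b,(265,200))]).clip(0,255).astype(np.uint8))
```

```text
[-0.114  0.11   2.034 -0.109  0.612  1.272] [ 0.518 -0.068  0.188] 0.6937888138938824
(np.float64(447.62200809827027), np.float32(77.23435))
(np.float64(447.880984627586), np.float32(73.89342))
(np.float64(447.9013417430593), np.float32(49.242874))
pred [ 0.444 -0.238  0.106] [[315.678 246.099]] [[291.392 238.682]]
```

View pics/lev.png

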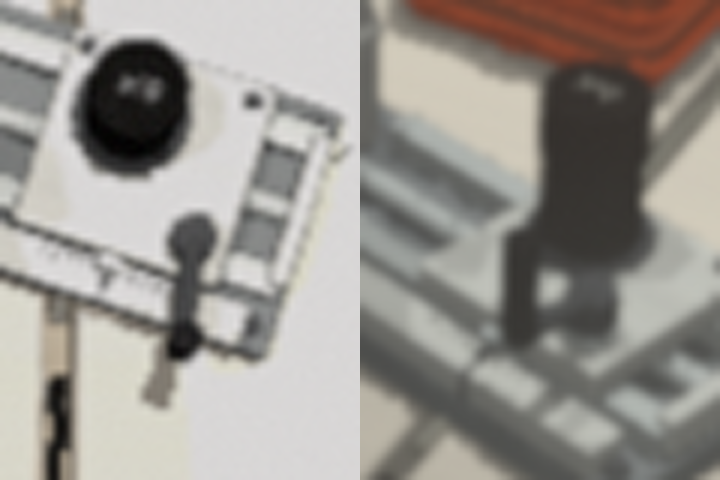

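```bash
cat >> h.py <<'E'
def Rv(A):  # tool y down, tool x at azimuth A
    x=np.array([np.cos(A),np.sin(A),0]);y=np.array([0,0,-1.]);return R.from_matrix(np.c_[x,y,np.cross(x,y)])
E
python3 - <<'E'
from h import *
from workcell import sensors
h,e=tri((315.3,245.2),(291.4,239.2));p,e2=tri((316.4,229.6),(302.1,246.3));print(h,e,p,e2,onz("top",(316.4,229.6),.075))
d=(h-p)[:2];print("r",np.linalg.norm(d),"th",np.arctan2(-d@by[:2],-d@bx[:2]))
s=sensors.observe();R0=R.from_quat(s["eef_rot"]);p0=s["tool_pos"]
th=.2;A=-np.pi/2+yaw+th
rel(p0,R0,[([h[0],h[1],.19],Rv(A)),([h[0],h[1],.14],Rv(A))])
print(np.degrees(np.linalg.norm((R0.inv()*Rv(A)).as_rotvec())))
E
```

```text
[ 0.447 -0.237  0.103] 0.0002814922645718765 [ 0.485 -0.242  0.064] 0.0006156971545676073 [ 0.483 -0.242  0.075]
r 0.03834248152822106 th 0.16813391853626802
[ 0.148 -0.015 -0.107] [-0.36   0.351  0.138]
[ 0.139  0.032 -0.123] [-0.36   0.351  0.138]
29.896961072219224
```

Request:
{"fn": "play_rows", "kwargs": {
  "steps": [
    {"dx": 0.04,"dy": -0.015,"dz": -0.027,"wx": -0.09,"wy": 0.088,"wz": 0.035,"fingers": 0.55},
    {"dx": 0.08,"dy": -0.015,"dz": -0.054,"wx": -0.18,"wy": 0.176,"wz": 0.07,"fingers": 0.55},
    {"dx": 0.12,"dy": -0.015,"dz": -0.08,"wx": -0.27,"wy": 0.26,"wz": 0.104,"fingers": 0.55},
    {"dx": 0.148,"dy": -0.015,"dz": -0.107,"wx": -0.36,"wy": 0.351,"wz": 0.138,"fingers": 0.55},
    {"dx": 0.148,"dy": -0.015,"dz": -0.107,"wx": -0.36,"wy": 0.351,"wz": 0.138,"fingers": 0.55},
    {"dx": 0.139,"dy": 0.032,"dz": -0.123,"wx": -0.36,"wy": 0.351,"wz": 0.138,"fingers": 0.55},
    {"dx": 0.139,"dy": 0.032,"dz": -0.123,"wx": -0.36,"wy": 0.351,"wz": 0.138,"fingers": 0.55},
    {"dx": 0.139,"dy": 0.032,"dz": -0.123,"wx": -0.36,"wy": 0.351,"wz": 0.138,"fingers": 0.55}
  ]
}}

```text
clock: 16.0
tool_pos: [0.4468, -0.2369, 0.1399]
eef_rot: [-0.476, 0.523, -0.522, 0.476]
ft_force: [0.2, -0.6, 1.2]
gripper_width: 0.451
```

Run:
```python
from h import *
from workcell import sensors,snapshot
s=sensors.observe();R0=R.from_quat(s["eef_rot"]);print(s["qpos"],s["tool_pos"],s["gripper_width"],R0.as_matrix()[:,0])
rel(s["tool_pos"],R0,[([.4445,-.2375,.079],Rv(-np.pi/2+yaw+.18))])
b=snapshot("scene")["image"];cv2.imwrite("pics/lev2.png",cv2.resize(b[150:290,230:360],None,fx=4,fy=4,interpolation=cv2.INTER_CUBIC))
```

```text
[-0.511  0.292  1.856  0.001  0.994  1.153] [ 0.447 -0.237  0.14 ] 0.45110809163153026 [-0.093 -0.996 -0.001]
[ 0.001  0.061 -0.002] [ 0.001  0.021 -0.001]
```

View pics/lev2.png

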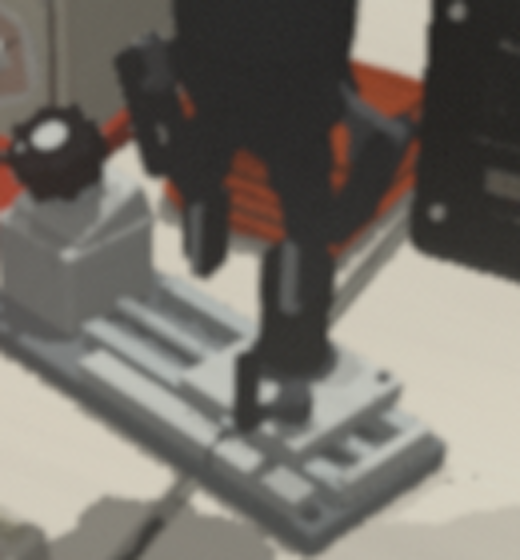

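The open fingers straddle the handle, whose top is at crop (247,360). I'll go down 61 mm and close lightly.

Request:
{"fn": "play_rows", "kwargs": {
  "steps": [
    {"dx": 0.001,"dy": 0.02,"dz": -0.002,"wx": 0,"wy": 0.02,"wz": 0,"fingers": 0.55},
    {"dx": 0.001,"dy": 0.04,"dz": -0.002,"wx": 0,"wy": 0.02,"wz": 0,"fingers": 0.55},
    {"dx": 0.001,"dy": 0.055,"dz": -0.002,"wx": 0,"wy": 0.02,"wz": 0,"fingers": 0.55},
    {"dx": 0.001,"dy": 0.061,"dz": -0.002,"wx": 0,"wy": 0.02,"wz": 0,"fingers": 0.55},
    {"dx": 0.001,"dy": 0.061,"dz": -0.002,"wx": 0,"wy": 0.02,"wz": 0,"fingers": 0.65},
    {"dx": 0.001,"dy": 0.061,"dz": -0.002,"wx": 0,"wy": 0.02,"wz": 0,"fingers": 0.72},
    {"dx": 0.001,"dy": 0.061,"dz": -0.002,"wx": 0,"wy": 0.02,"wz": 0,"fingers": 0.78},
    {"dx": 0.001,"dy": 0.061,"dz": -0.002,"wx": 0,"wy": 0.02,"wz": 0,"fingers": 0.84},
    {"dx": 0.001,"dy": 0.061,"dz": -0.002,"wx": 0,"wy": 0.02,"wz": 0,"fingers": 0.9},
    {"dx": 0.001,"dy": 0.061,"dz": -0.002,"wx": 0,"wy": 0.02,"wz": 0,"fingers": 0.9},
    {"dx": 0.001,"dy": 0.061,"dz": -0.002,"wx": 0,"wy": 0.02,"wz": 0,"fingers": 0.9}
  ],
  "squeeze": 20
}}

```text
clock: 17.15
tool_pos: [0.4455, -0.2387, 0.0798]
eef_rot: [0.47, -0.527, 0.528, -0.471]
ft_force: [0.1, 1.2, 5.4]
gripper_width: 0.131
```

Run:
```python
from h import *
from workcell import sensors
s=sensors.observe();R0=R.from_quat(s["eef_rot"]);p0=s["tool_pos"];print(s["qpos"],p0,s["ft_force"],s["gripper_width"])
th0=.18;u=lambda t:-(bx*np.cos(t)+by*np.sin(t))
piv=np.array([p0[0],p0[1],0])-.042*u(th0);print(piv)
rel(p0,R0,[(np.r_[(piv+.042*u(t))[:2],p0[2]],R.from_rotvec([0,0,t-th0])*R0) for t in th0+np.arange(1,15)*.1])
```

```text
[-0.515  0.362  1.935  0.001  0.843  1.169] [ 0.446 -0.239  0.08 ] [0.063 1.191 5.387] 0.13117706884152255
[ 0.487 -0.243  0.   ]
[0.004 0.    0.   ] [ 0.  -0.1  0. ]
[0.008 0.    0.001] [ 0.  -0.2  0. ]
[0.012 0.    0.002] [ 0.    -0.3    0.001]
[0.016 0.    0.003] [ 0.    -0.4    0.001]
[0.02  0.    0.005] [ 0.    -0.5    0.001]
[0.024 0.    0.007] [ 0.    -0.6    0.001]
[0.027 0.    0.01 ] [ 0.    -0.7    0.001]
[0.03  0.    0.013] [ 0.    -0.8    0.002]
[0.033 0.    0.016] [ 0.    -0.9    0.002]
[0.035 0.    0.019] [ 0.    -1.     0.002]
[0.037 0.    0.023] [ 0.    -1.1    0.002]
[0.039 0.    0.027] [ 0.    -1.2    0.002]
[0.04  0.    0.031] [ 0.    -1.3    0.003]
[0.041 0.    0.035] [ 0.    -1.4    0.003]
```

Request:
{"fn": "play_rows", "kwargs": {
  "steps": [
    {"dx": 0.004,"dy": 0,"dz": 0,"wx": 0,"wy": -0.1,"wz": 0,"fingers": 0.9},
    {"dx": 0.008,"dy": 0,"dz": 0.001,"wx": 0,"wy": -0.2,"wz": 0,"fingers": 0.9},
    {"dx": 0.012,"dy": 0,"dz": 0.002,"wx": 0,"wy": -0.3,"wz": 0,"fingers": 0.9},
    {"dx": 0.016,"dy": 0,"dz": 0.003,"wx": 0,"wy": -0.4,"wz": 0,"fingers": 0.9},
    {"dx": 0.02,"dy": 0,"dz": 0.005,"wx": 0,"wy": -0.5,"wz": 0,"fingers": 0.9},
    {"dx": 0.024,"dy": 0,"dz": 0.007,"wx": 0,"wy": -0.6,"wz": 0,"fingers": 0.9},
    {"dx": 0.027,"dy": 0,"dz": 0.01,"wx": 0,"wy": -0.7,"wz": 0,"fingers": 0.9},
    {"dx": 0.03,"dy": 0,"dz": 0.013,"wx": 0,"wy": -0.8,"wz": 0,"fingers": 0.9},
    {"dx": 0.033,"dy": 0,"dz": 0.016,"wx": 0,"wy": -0.9,"wz": 0,"fingers": 0.9},
    {"dx": 0.035,"dy": 0,"dz": 0.019,"wx": 0,"wy": -1.0,"wz": 0,"fingers": 0.9},
    {"dx": 0.037,"dy": 0,"dz": 0.023,"wx": 0,"wy": -1.1,"wz": 0,"fingers": 0.9},
    {"dx": 0.038,"dy": 0,"dz": 0.025,"wx": 0,"wy": -1.15,"wz": 0,"fingers": 0.9},
    {"dx": 0.039,"dy": 0,"dz": 0.027,"wx": 0,"wy": -1.2,"wz": 0,"fingers": 0.9},
    {"dx": 0.039,"dy": 0,"dz": 0.027,"wx": 0,"wy": -1.2,"wz": 0,"fingers": 0.9},
    {"dx": 0.039,"dy": 0,"dz": 0.027,"wx": 0,"wy": -1.2,"wz": 0,"fingers": 0.9}
  ]
}}

```text
clock: 18.65
tool_pos: [0.4652, -0.2777, 0.0795]
eef_rot: [-0.685, 0.172, -0.168, 0.688]
ft_force: [-5.5, 7.2, 11.3]
gripper_width: 0.13
```

Run:
```python
from h import *
from workcell import sensors
s=sensors.observe();p0=s["tool_pos"];print(s["qpos"],p0,s["ft_force"],s["ft_torque"],s["gripper_width"])
d=(p0-np.array([.487,-.243,0]))[:2];print(np.linalg.norm(d),"th",np.arctan2(-d@by[:2],-d@bx[:2]))
```

```text
[-0.561  0.413  1.846  0.003  0.889 -0.077] [ 0.465 -0.278  0.08 ] [-5.52   7.197 11.326] [ 1.363  0.917 -0.081] 0.12966375695043628
0.04096889519028927 th 1.3040216557013133
```

Request:
{"fn": "play_rows", "kwargs": {
  "steps": [
    {"dx": 0.003,"dy": 0,"dz": 0,"wx": 0,"wy": -0.03,"wz": 0,"fingers": 0.9},
    {"dx": 0.005,"dy": 0,"dz": 0,"wx": 0,"wy": -0.05,"wz": 0,"fingers": 0.9},
    {"dx": 0.005,"dy": 0,"dz": 0,"wx": 0,"wy": -0.05,"wz": 0,"fingers": 0.9},
    {"dx": 0.005,"dy": 0,"dz": 0,"wx": 0,"wy": -0.05,"wz": 0,"fingers": 0.9}
  ]
}}

```text
clock: 19.05
tool_pos: [0.4654, -0.2776, 0.0792]
eef_rot: [-0.688, 0.158, -0.147, 0.693]
ft_force: [-13.9, 13.2, 19.3]
gripper_width: 0.128
```

Run:
```python
from h import *
from workcell import sensors
s=sensors.observe();p0=s["tool_pos"];print(p0,s["ft_force"])
d=(p0-np.array([.487,-.243,0]))[:2];print(np.linalg.norm(d),"th",np.arctan2(-d@by[:2],-d@bx[:2]))
```

```text
[ 0.465 -0.278  0.079] [-13.874  13.178  19.288]
0.04079840966196631 th 1.30736687170544
```

Force rose without any motion, so the lever is at its stop. I'll relax, open, lift and back away toward the base.

Request:
{"fn": "play_rows", "kwargs": {
  "steps": [
    {"dx": -0.004,"dy": 0,"dz": 0,"wx": 0,"wy": 0,"wz": 0,"fingers": 0.9},
    {"dx": -0.004,"dy": 0,"dz": 0,"wx": 0,"wy": 0,"wz": 0,"fingers": 0.6},
    {"dx": -0.004,"dy": 0,"dz": 0,"wx": 0,"wy": 0,"wz": 0,"fingers": 0.6},
    {"dx": -0.004,"dy": 0,"dz": 0,"wx": 0,"wy": 0,"wz": 0,"fingers": 0.6},
    {"dx": -0.004,"dy": 0,"dz": 0,"wx": 0,"wy": 0,"wz": 0,"fingers": 0.6},
    {"dx": -0.004,"dy": -0.02,"dz": 0,"wx": 0,"wy": 0,"wz": 0,"fingers": 0.6},
    {"dx": -0.004,"dy": -0.06,"dz": 0,"wx": 0,"wy": 0,"wz": 0,"fingers": 0.6},
    {"dx": -0.004,"dy": -0.1,"dz": 0,"wx": 0,"wy": 0,"wz": 0,"fingers": 0.6},
    {"dx": -0.004,"dy": -0.14,"dz": 0,"wx": 0,"wy": 0,"wz": 0,"fingers": 0.6},
    {"dx": -0.05,"dy": -0.15,"dz": 0,"wx": 0,"wy": 0,"wz": 0,"fingers": 0.6},
    {"dx": -0.1,"dy": -0.15,"dz": 0,"wx": 0,"wy": 0,"wz": 0,"fingers": 0.6},
    {"dx": -0.15,"dy": -0.15,"dz": 0,"wx": 0,"wy": 0,"wz": 0,"fingers": 0.6},
    {"dx": -0.15,"dy": -0.15,"dz": 0,"wx": 0,"wy": 0,"wz": 0,"fingers": 0.6},
    {"dx": -0.15,"dy": -0.15,"dz": 0,"wx": 0,"wy": 0,"wz": 0,"fingers": 0.6}
  ]
}}

```text
clock: 20.45
tool_pos: [0.3355, -0.2196, 0.2294]
eef_rot: [0.691, -0.152, 0.154, -0.69]
ft_force: [-0.1, -0.5, 0.1]
gripper_width: 0.4
```

Run:
```python
from h import *
from workcell import sensors
s=sensors.observe();print(s["tool_pos"],s["ft_force"],s["gripper_width"])
a=avg("top");b=avg("scene",4);r=rect(a,.03);r3=rect(np.load("t3.npy"),.03)
for rows in((198,208),(206,216),(214,226)): print(dark(r,rows,(420,475)),dark(r3,rows,(420,475)))
f=lambda a,c:cv2.resize(a[c[1]:c[1]+80,c[0]:c[0]+65],None,fx=5,fy=5,interpolation=cv2.INTER_CUBIC)
z=np.hstack([f(a,(285,190)),f(b,(265,200))])
cv2.imwrite("pics/fin.png",np.vstack([z,cv2.resize(r[130:],(650,138))]).clip(0,255).astype(np.uint8))
o=cv2.imread("pics/top0.png").astype(np.float32)
for n,(x,y) in dict(timer=(269,282),pack=(382,287),pot=(395,158),tw=(172,279)).items():
    q=[cv2.GaussianBlur(i[max(0,y-25):y+25,x-35:x+35].mean(2),(0,0),1) for i in(o,a)];print(n,cv2.phaseCorrelate(q[0].astype(np.float32),q[1].astype(np.float32)))
```

```text
[ 0.336 -0.22   0.229] [-0.08  -0.548  0.094] 0.39968357674969984
(np.float64(447.356488094256), np.float32(74.14482)) (np.float64(447.62200809827027), np.float32(77.23435))
(np.float64(447.9053654680858), np.float32(71.308105)) (np.float64(447.880984627586), np.float32(73.89342))
(np.float64(447.99659919412113), np.float32(48.255554)) (np.float64(447.9013417430593), np.float32(49.242874))
timer ((-0.33672312859611253, 0.5244911529607172), 0.5513661699824863)
pack ((0.6600957461309136, -0.7917253327051661), 0.42841052558687)
pot ((0.02930207496211068, -0.007519762430362675), 0.9952195379137992)
tw ((0.00020253024736405223, -0.007302326493256572), 1.0057112714979384)
```

View pics/fin.png

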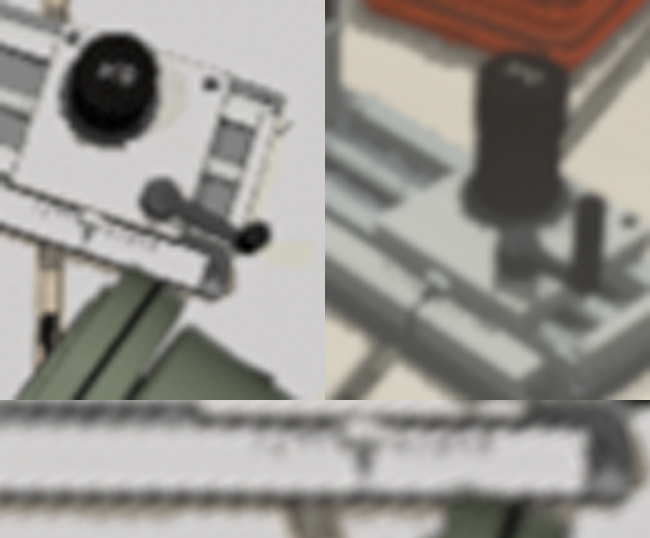

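The final view shows the lever swung over, nearly along bed -y, with the pointer still collinear with the mark (col 447.7 against 446, about 0.3 mm). The robot is clear of everything.

```bash
python3 -c "
from workcell import robot
print(robot.sign_off())"
```

```text
the job is handed in; nothing more can be done
None
```

I turned the handwheel about 5.2 rad clockwise in two grips until the pointer stood on the long mark. I then gripped the clamp lever's handle, swung it over to its stop, backed away and handed the job in at about 21 s. Sign-off gave no verdict.

- **Pointer:** it stands about 0.3 mm past the mark (limit 2 mm). Locking the lever did not shift it measurably.
- **Lever:** the tool position gave an angle of about 1.31 rad. Pressing further raised the force without any motion, so it is at its stop. The last picture shows the arm nearly along the bed's length, as it should be.
- **Robot:** it was clear of everything, with wrist force about 0.
- **Bystanders:** the swab pot and tweezers matched the starting picture. The timer and tissue pack showed an image shift of about 1 pixel (roughly 2 mm) with poor match quality. I put that down to changed shadows and the arm in view, because the fingers never went near either; I did not check it further.
- **Disagreement:** my first estimate of the wheel centre was about 3 mm off, which gave a 16 N side force on the first turn. I corrected it before the second grip.

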